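# Stack a spare case tote over the model

### The arm

A 6-joint arm with a two-finger parallel gripper is mounted at the origin on the work surface. World frame = base frame: x ahead of the robot, y to its left, z up, the work surface at z = 0. Lengths are in m, angles in rad, forces in N, time in s.
With the tool pointing down it reaches from about 0.35 to 0.775 m from the base axis. Payload 5.5 kg.
Tool frame: the origin (TCP) lies between the finger pads; the fingertips stand env.nose_length ahead of it and the grasp point (between the pads) lies 8 mm behind it (env.nose_length is the distance from the TCP to the fingertips, in m); z points along the fingers, y is the direction in which the jaws open and shut (so a half turn about z gives the same grasp; the last joint's range is limited). The gripper opens to 85 mm and grips with 20 to 120 N. Pads are 22 mm wide; open, the fingers measure 114 mm over their backs; the gripper's body (76 mm by 85 mm) begins 54 mm behind the grasp point. The pads swing forward as they close: fully open they stand 13 mm farther back than shut.
Start: joints at [1.117, 0.313, 0.046, 1.304, 0, 1.431], TCP at [0.178, 0.547, 0.242] pointing down, gripper open.
Joint ranges: [-2.76, 2.76], [-0.86, 1.69], [-1.03, 1.26], [-2.2, 2.34], [-1.47, 1.5], [-3.14, 3.14]. Speed limits (rad/s): [2.57, 2.57, 3.14, 3.14, 3.14, 3.14].

### API

Orientations are given as a unit quaternion [w, x, y, z].
In Python, from workcell import env gives the robot as it stands. The module is installed in compiled form; this text tells all that it offers.
- The arm moves only by the shell command python3 -m creep 'ROWS' [FORCE]. ROWS is a JSON object of lists of equal length, an entry for each row: "hand": the finger opening in mm, from 0 to 85.4; "delta_pos": the shift along the tool's x, y, z scaled (see below), a list of three; "turn": the turn about the tool's z scaled (see below). In form: {"hand": [hand, ...], "delta_pos": [[dx, dy, dz], ...], "turn": [turn, ...]}. A call has exactly 5 rows; each row shifts and turns the commanded pose from where the row before left it, along the tool's axes as they then stand; what a row does not reach is not made up. The controller multiplies each number of a shift by 0.8 m and each number of a turn by 5 degrees. A row lasts 1/12 s, in which the tool goes at most 41.7 mm and 7.16 degrees, less where a joint would pass 70% of its speed; a pose out of reach is approached as far as the arm can. A call with a number of a shift or a turn outside -1 to 1 is refused whole. A call with a gripper value outside its range is refused whole. The fingers move at their own pace and stop on an object; FORCE is the grip in N (left out, the last holds). Time passes only in rows, so rows that do not move let the fingers close, or fill a call up. It gives the time, the measured TCP pose, the force and the opening at its end, in the units of the state.
- env.get_state(): the state, without advancing time (a new reading comes with each control period).
- env.read_camera(name): name is "scene" or "top" or "wrist"; returns a dict with "pixels" (400x640x3 uint8, red, green, blue), "depth" (400x640 float32, m along the optical axis (not along the pixel's ray), 0 where there is no reading), "fx", "fy", "cx", "cy" (pixels), "D" ([k1, k2, p1, p2, k3] as OpenCV has them; the pictures are not rectified), "origin" and "orientation" of the camera in the world. Camera axes: x right, y down, z forward; pixel columns grow to the right and rows downward; lengths in m; the calibration is good to about 2 mm. A picture is of the moment at which its call begins.
- env.hand_in(): hands the job in, once; it reports no verdict.
Trained networks look in the newest picture that a camera, given by its name, has taken for a name from the list of things; names that differ only in an ending like _2 or _b are one class to them, and where a whole thing is asked for, a point or a joint stands for the part that bears it (a point fixed in the world has none). Each returns a list of dicts, best first, with "score" (0 to 1); they miss things now and then, are a little off and sometimes report something else, mostly with a low value. They report only what shows in the picture. A call takes as long as a camera call.
- env.find_in(camera, target): "location" ([row, column] in pixels, amid what is visible of it).
- env.pinpoint(camera, target): "location" ([row, column] in pixels: a listed point, or the origin of a listed thing).
The state is a dict: "clock": time; "joint_pos": joint angles; "qvel": joint speeds; "tau": joint torques, N m; "tcp_pos": TCP position; "orientation": TCP orientation; "wrist_force": force on the tool from outside, world axes, zero at the start; "ft_torque": the same for the moment, N m; "finger_gap": finger opening in m.
Only numpy, scipy, OpenCV 4.12 (cv2) and the standard library are available. Lean on these libraries where they do the work, as an engineer would, in place of code of your own. Each camera call takes 0.05 s, during which the arm holds its last target.

### The job

Lift the upper tote out of the nested pair, turn it half round and stack it on the tote that holds the stone model, so that it covers the model instead of nesting down onto it. Lower it gently, and do not let go before all four feet have dropped fully home in the pockets of the tote below. Do not touch the model, and leave the other totes and the rest of the bench standing where they are.

Things in the scene. Friction and masses are not known exactly. Their poses are not given: they have to be found in the camera images.
- top_tote: The upper, loose tote of the nested pair, to be moved: blue plastic, 0.07 to 0.13 kg, empty, 138 x 66 mm at the rim, 56 tall. Origin: centre of the footprint, at the foot soles; x along its length to the thumb tab end, z up. Around the rim runs an upright flat lip, 10 mm deep; its long sides are 66 mm apart over all: grip across them near mid-length. Walls lean in 7 deg below.
- top_tote_tab (a point): Tip of the 10 mm thumb tab that juts from the rim at the +x end of the upper tote: 76 mm from the origin along +x, 56 mm above the soles. It shows which way round the tote stands. All totes are alike and have one.
- foot (a point): Sole of one of the upper tote's four feet, 42 mm towards the tab (+x), 20 mm to +y. Each foot is a block 16 (x) x 6 (y) x 5 mm, below the floor: two at x = +42, two at x = -20, y = +20 and -20 (outer faces 46 mm apart). Sharp edges, no lead-in.
- nest_tote: The lower tote of the nested pair, same kind, loose, 0.085 kg; it stays. Same origin and axes. At the start the upper tote stands in it the same way round, its soles on stops 26 mm above those of this one, so its rim is 82 mm above the bench; 1.1 to 1.4 mm of play all round. Lift straight up by more than 60 mm.
- case_tote: The tote that holds the stone model; same kind and axes, held fast on the bench between four low steel angles (18 mm high) around its foot: it does not give. Turned the same way as this one (tabs same side) a tote nests down to 26 mm, onto the model; turned half round (tabs at opposite ends) its feet find four pockets and it stacks.
- case_tote_tab (a point): Tip of the thumb tab at the +x end of the tote with the model, 76 mm from its origin, 56 mm above its soles.
- pocket (a point): Middle of one of the four pockets in the rim of the tote with the model: at x = -42, y = +21.6; they lie at x = -42 and +20, y = +21.6 and -21.6, ledges 51 mm above its soles. Each is 17.2 mm long (x), 4 deep, framed by cheeks at its ends and a shoulder outside (shoulders 47.2 mm apart across y), open inwards: the feet have 0.6 mm play each way. Rim at 56.
- stack_seat (a point): Point on the axis of the tote with the model, 51 mm above its soles: where the origin of the stacked tote comes to lie when its feet are home. Feet that miss stand on the pocket frames, at 55 mm. Stacked, the upper tote's rim is 107 mm above the bench.
- model: Stone quadrant model, 46 x 23 x 33 mm, 70 g, loose on the floor of its tote (floor 7.5 mm above the soles, model top at 41). Origin: centre of its underside, x along the row of teeth.
- lone_tote: Another empty tote of the same kind, alone, not to be used. Same origin and axes.
- wax_jar: Glass jar with aluminium lid, 48 mm across, 50 tall, between the totes. Origin: centre of its underside.
- mix_bowl: Black rubber mixing bowl, 116 mm across, 62 tall, behind the totes. Origin: centre of its underside.
- liquid_bottle: White bottle, 44 mm across, 120 tall, behind the totes. Origin: centre of its underside.
- plaster_spatula: Spatula with wooden handle, 190 mm long, lying flat in front of the totes; origin on its axis.
- stain_brush: Small brush, 150 mm long, lying flat at the far right; origin on its axis.

How it is judged:
On the way, in this order (a step that is already met when the one before it is completed fails the run):
1. the upper tote is lifted clear out of the nest (z of top_tote in the frame of nest_tote above 0.06 m and contact force between top_tote and nest_tote below 0.05 N and contact force between the fingers and top_tote above 0.5 N), for 0.1 s.
2. the tote stands with its feet home in the pockets while the fingers are still on it (z of top_tote in the frame of case_tote between 0.0485 and 0.0528 m and horizontal distance between top_tote and stack_seat below 0.003 m and x of top_tote_tab in the frame of case_tote below -0.06 m and angle between the x axis of top_tote and the x axis of case_tote, either way round below 0.04 rad and angle between top_tote's own z axis and vertical below 0.03 rad and contact force between the fingers and top_tote above 0.2 N), for 0.15 s.
At the end, for the whole second after the job is handed in: The moved tote rests released on the model's tote, turned half round, soles 51 (-2.5/+1.8) mm above its soles, within 3 mm and 0.04 rad, level; the model upright on its floor; the nest tote within 25 mm of its start and level; every other listed thing within 20 mm (z of top_tote in the frame of case_tote between 0.0485 and 0.0528 m and horizontal distance between top_tote and stack_seat below 0.003 m and x of top_tote_tab in the frame of case_tote below -0.06 m and angle between the x axis of top_tote and the x axis of case_tote, either way round below 0.04 rad and angle between top_tote's own z axis and vertical below 0.03 rad and linear speed of top_tote below 0.01 m/s and angular speed of top_tote below 0.1 rad/s and z of model in the frame of case_tote below 0.0095 m and angle between model's own z axis and vertical below 0.1 rad and angle between nest_tote's own z axis and vertical below 0.05 rad and distance of nest_tote from where it was at the start of the episode below 0.025 m and distance of each of lone_tote, wax_jar, mix_bowl, liquid_bottle, plaster_spatula, stain_brush from where it was at the start of the episode below 0.02 m); the robot touches nothing.
It fails at once if the moved tote or the gripper touches the model (contact force between any of top_tote, the fingers, the arm and model above 0.3 N).
It fails at once if the moved tote is pressed or dropped on the tote below with more than 25 N (contact force between top_tote and case_tote above 25 N).
It fails at once if the lower tote of the pair is dragged more than 25 mm or lifted along (distance of nest_tote from where it was at the start of the episode above 0.025 m).
It fails at once if another thing on the bench is moved more than 20 mm (distance of any of lone_tote, wax_jar, mix_bowl, liquid_bottle, plaster_spatula, stain_brush from where it was at the start of the episode above 0.02 m).
It also fails if it takes over 67 s, if anything falls off the work surface, if the arm or the gripper's body presses on something with over 40 N, if the wrist force passes 120 N, or if a joint passes its speed limit or range.

## Working session

There is one attempt and no reset: what is moved stays moved. The work goes in short steps, Python scripts to look and compute and a shell command to move; the robot and the scene stay as the last step left them, time stands still between calls to the robot, and variables do not carry over. Pictures are saved under pics/ and viewed, and the job is handed in when it is done.

```bash
mkdir -p pics; cat > h.py <<'E'
from workcell import env
import numpy as np, cv2
from scipy.spatial.transform import Rotation as R
def rot(q): return R.from_quat([q[1],q[2],q[3],q[0]]).as_matrix()
def ray(c,uv):
    K=np.array([[c['fx'],0,c['cx']],[0,c['fy'],c['cy']],[0,0,1]])
    p=cv2.undistortPoints(np.array([[uv]],float),K,np.array(c['D'],float))[0,0]
    return rot(c['orientation'])@np.array([p[0],p[1],1.]),np.array(c['origin'])
def at_z(c,rc,z):
    d,o=ray(c,(rc[1],rc[0])); return o+d*(z-o[2])/d[2]
def at_depth(c,rc):
    d,o=ray(c,(rc[1],rc[0])); return o+d*c['depth'][int(round(rc[0])),int(round(rc[1]))]
def save(c,n): cv2.imwrite('pics/'+n,c['pixels'][:,:,::-1])
def cloud(c):
    K=np.array([[c['fx'],0,c['cx']],[0,c['fy'],c['cy']],[0,0,1]])
    h,w=c['depth'].shape
    v,u=np.mgrid[0:h,0:w]
    p=cv2.undistortPoints(np.stack([u.ravel(),v.ravel()],1)[:,None].astype(float),K,np.array(c['D'],float))[:,0]
    P=np.c_[p,np.ones(len(p))]*c['depth'].ravel()[:,None]
    return (P@rot(c['orientation']).T+np.array(c['origin'])).reshape(h,w,3)
E
python3 - <<'E'
from h import *
s=env.get_state(); print(s, env.nose_length)
for n in ['scene','top']:
    c=env.read_camera(n); save(c,n+'0.png'); print(n,c['origin'],c['orientation'],c['fx'],c['cx'],c['cy'],c['D'])
    for t in ['top_tote','nest_tote','case_tote','lone_tote','model','top_tote_tab','case_tote_tab','pocket','stack_seat','wax_jar','foot']:
        print(t,'F',[(np.round(x['location']).tolist(),round(x['score'],2)) for x in env.find_in(n,t)][:4],'P',[(np.round(x['location'],1).tolist(),round(x['score'],2)) for x in env.pinpoint(n,t)][:5])
print(env.get_state()['clock'])
E
```

```text
{'clock': 0.0, 'joint_pos': array([1.11739469e+00, 3.13982722e-01, 4.49926347e-02, 1.30359267e+00,
       8.29726637e-06, 1.43119186e+00]), 'qvel': array([ 0.00024391,  0.00023329, -0.00101348, -0.00254154, -0.00021574,
        0.00077687]), 'tau': array([ 9.59359350e-04, -4.80628717e+01,  2.98533046e+01,  1.92941894e-02,
       -2.71484387e-04, -4.83067112e-06]), 'tcp_pos': array([0.17728315, 0.54648188, 0.24142449]), 'orientation': array([-2.64944841e-04,  1.56255582e-01,  9.87716252e-01, -8.53025890e-04]), 'wrist_force': array([ 0.06428719,  0.01625179, -0.34750767]), 'ft_torque': array([ 0.03102235, -0.03738861, -0.01954392]), 'finger_gap': 0.08539898257963745} 0.011
scene [ 0.96235532 -0.3405147   0.88353522] [-0.23575283  0.86519302  0.42547648 -0.12178426] 406.7937670273093 314.20633672729963 202.97233798840824 [-0.0692543  0.         0.         0.         0.       ]
top_tote F [([136.0, 395.0], 0.97)] P [([145.2, 392.1], 0.61), ([157.2, 408.0], 0.23)]
nest_tote F [([156.0, 390.0], 0.81)] P [([152.5, 392.4], 0.88)]
case_tote F [([220.0, 242.0], 0.7)] P [([230.1, 246.9], 0.81),
[... 1118 characters left out ...]
 ([226.0, 375.0], 0.35)] P [([230.5, 373.8], 0.63), ([224.0, 372.4], 0.33)]
lone_tote F [([134.0, 380.0], 0.61)] P [([137.6, 376.3], 0.75), ([219.0, 200.3], 0.28)]
model F [([225.0, 376.0], 0.76)] P [([225.1, 376.3], 0.5)]
top_tote_tab F [([215.0, 195.0], 0.72)] P [([187.7, 205.1], 0.97)]
case_tote_tab F [([234.0, 378.0], 0.75)] P [([200.6, 368.3], 0.9), ([225.0, 374.6], 0.45), ([160.9, 457.4], 0.23)]
pocket F [([233.0, 375.0], 0.9)] P [([247.8, 375.3], 0.61)]
stack_seat F [([234.0, 379.0], 0.57)] P [([228.2, 378.8], 0.9)]
wax_jar F [([224.0, 289.0], 0.64)] P [([226.0, 290.1], 0.7), ([231.9, 377.4], 0.43), ([218.7, 199.5], 0.24)]
foot F [([211.0, 195.0], 0.92)] P [([195.7, 199.2], 0.71)]
2.3
```

View pics/scene0.png

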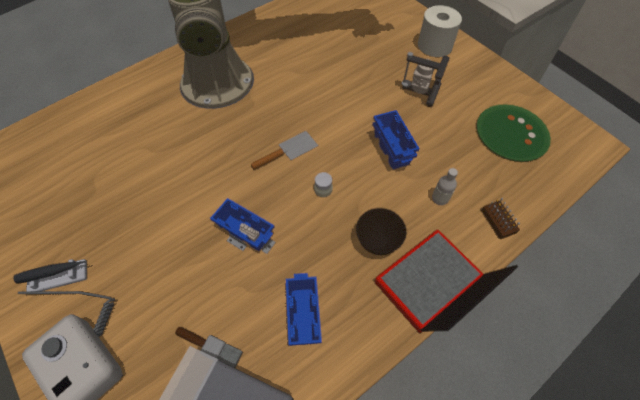

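View pics/top0.png

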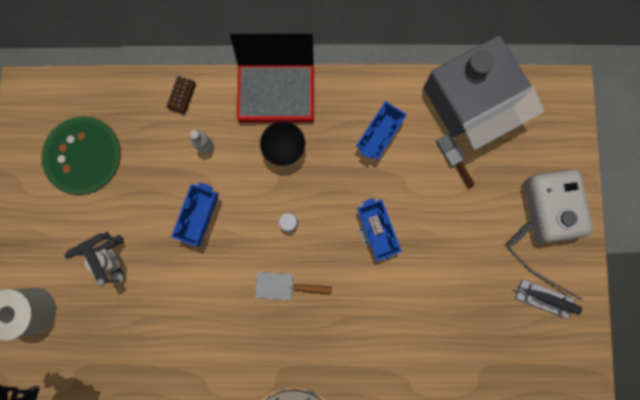

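```bash
python3 - <<'E'
from h import *
c=env.read_camera('top'); P=cloud(c); np.save('top_cloud.npy',P); np.save('top_px.npy',c['pixels'])
print('toptote tab',at_z(c,(187.7,205.1),.082),'org',at_z(c,(216.6,197.4),.026))
print('case tab',at_z(c,(200.6,368.3),.056),'seat',at_z(c,(228.2,378.8),.051),'pocket',at_z(c,(247.8,375.3),.051))
# height map picture
z=P[:,:,2]; im=np.clip(z/0.12*255,0,255).astype(np.uint8)
im=cv2.applyColorMap(im,cv2.COLORMAP_JET)
crop=lambda a:cv2.resize(a[160:280,150:430],None,fx=2.8,fy=2.8,interpolation=cv2.INTER_NEAREST)
cv2.imwrite('pics/hz.png',crop(im)); cv2.imwrite('pics/hc.png',crop(c['pixels'][:,:,::-1]))
for z0 in (.082,.056): print(z0)
for (r,cc) in [(216,195),(216,180),(180,195)]: print(P[r,cc])
E
```

```text
toptote tab [0.60003228 0.2118998  0.082     ] org [0.5350859  0.24276015 0.026     ]
case tab [ 0.57157781 -0.18494132  0.056     ] seat [ 0.50394118 -0.2103602   0.051     ] pocket [ 0.45603938 -0.20115343  0.051     ]
0.082
0.056
[0.53605916 0.24740094 0.03165195]
[0.53157771 0.27160946 0.07827716]
[0.63264327 0.25844066 0.00118265]
```

View pics/hz.png

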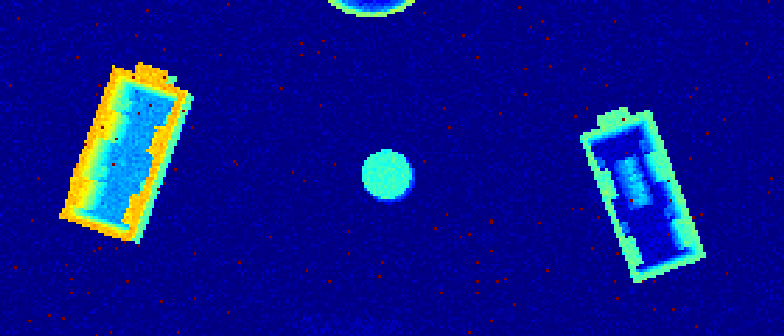

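View pics/hc.png

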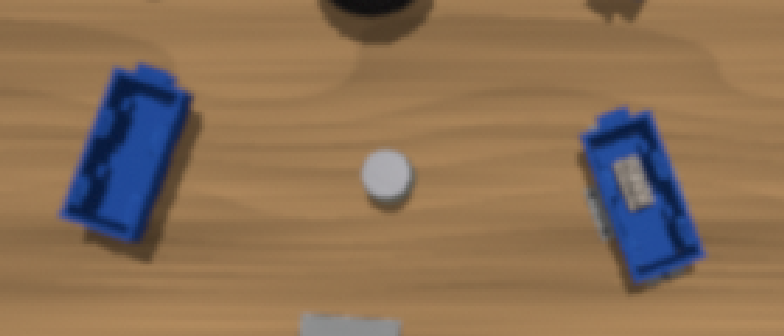

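```bash
cat >> h.py <<'E'
from scipy.optimize import least_squares
from scipy.ndimage import distance_transform_edt
def fit_outline(pts2,x0):
    """pts2: points in rim band; fit 138x66 rect + tab minimising outline mismatch via rasterised IoU"""
    from scipy.optimize import minimize
    lo=pts2.min(0)-.02; hi=pts2.max(0)+.02
    def f(q):
        c,s=np.cos(q[2]),np.sin(q[2]); d=pts2-q[:2]
        u=d[:,0]*c+d[:,1]*s; v=-d[:,0]*s+d[:,1]*c
        # distance outside of rectangle & inside from hull edges
        return u,v
    return f
E
python3 - <<'E'
from h import *
P=np.load('top_cloud.npy'); px=np.load('top_px.npy').astype(int)
blue=(px[:,:,2]>px[:,:,0]+40)
for name,(r0,r1,c0,c1),zlo,zhi in [('top',(175,255,165,225),.072,.09),('case',(190,270,350,410),.048,.063)]:
    Q=P[r0:r1,c0:c1].reshape(-1,3); b=blue[r0:r1,c0:c1].ravel()
    m=(Q[:,2]>zlo)&(Q[:,2]<zhi)&b
    q=Q[m][:,:2].astype(np.float32)
    # drop tab: minAreaRect iteratively w/o points beyond
    rect=cv2.minAreaRect(q*1000); print(name,m.sum(),np.median(Q[m][:,2]),rect)
    (cx,cy),(w,h),a=rect
    a=np.deg2rad(a); 
    if h>w: a+=np.pi/2
    ex=np.array([np.cos(a),np.sin(a)]); 
    if ex[0]<0: ex=-ex
    ey=np.array([-ex[1],ex[0]])
    u=q@ex; v=q@ey
    # long sides: percentile edges
    print(' yaw',np.rad2deg(np.arctan2(ex[1],ex[0])),'v',np.sort(v)[[0,5,-6,-1]],'u',np.sort(u)[[0,5,-6,-1]])
    vc=(v.min()+v.max())/2; uc=u.min()+.069
    print(' centre',uc*ex+vc*ey)
E
```

```text
top 635 0.0811358884699438 ((539.5367431640625, 236.72711181640625), (66.85407257080078, 147.2444610595703), 70.49160766601562)
 yaw -19.508392333984368 v [0.36988575 0.37064116 0.4359152  0.43673982] u [0.35588723 0.35666757 0.50228269 0.50313171]
 centre [0.53517981 0.2382707 ]
case 559 0.05527454583279168 ((505.1813049316406, -208.0517120361328), (147.06781005859375, 66.15689849853516), 20.315277099609375)
 yaw 20.315277099609375 v [-0.40358038 -0.40330489 -0.33774044 -0.33742347] u [0.32799073 0.3285461  0.47358731 0.47505852]
 centre [ 0.50092945 -0.20962586]
```

```bash
python3 - <<'E'
from h import *
P=np.load('top_cloud.npy').reshape(-1,3)
for x0 in np.arange(.1,.8,.1):
  print(round(x0,1),[round(float(np.percentile(q,99.5)),3) if len(q:=P[(P[:,0]>x0)&(P[:,0]<x0+.1)&(P[:,1]>y0)&(P[:,1]<y0+.1),2])>20 else None for y0 in np.arange(.6,-.5,-.1)])
E
```

```text
0.1 [0.007, 0.349, 0.339, 0.007, 0.007, 0.007, 0.017, 0.016, 0.007, 0.007, 0.007]
0.2 [0.117, 0.008, 0.007, 0.007, 0.007, 0.007, 0.007, 0.007, 0.006, 0.007, 0.007]
0.3 [0.117, 0.008, 0.13, 0.007, 0.008, 0.007, 0.01, 0.024, 0.008, 0.007, 0.007]
0.4 [0.007, 0.122, 0.122, 0.008, 0.086, 0.007, 0.021, 1.282, 0.059, 0.06, 0.007]
0.5 [0.007, 0.013, 0.007, 0.007, 0.087, 0.085, 0.055, 0.052, 0.061, 0.059, 0.007]
0.6 [0.017, 0.017, 0.016, 0.008, 0.086, 0.007, 0.065, 0.064, 0.059, 0.058, 0.021]
0.7 [0.016, 0.017, 0.016, 0.007, 0.123, 0.037, 0.066, 0.064, 0.06, 0.06, 0.122]
```

```bash
python3 -m creep '{"hand":[85,85,85,85,85],"delta_pos":[[-0.0363,-0.0152,0],[-0.0363,-0.0152,0],[-0.0363,-0.0152,0],[-0.0363,-0.0152,0],[-0.0363,-0.0152,0]],"turn":[0,0,0,0,0]}' 20
```

```text
clock: 2.77
tcp_pos: [0.2977, 0.4434, 0.2424]
orientation: [0.0, 0.156, 0.988, 0.0]
wrist_force: [0.4, -0.0, 0.2]
finger_gap: 0.0855
```

```bash
python3 -m creep '{"hand":[85,85,85,85,85],"delta_pos":[[-0.0363,-0.0152,0],[-0.0363,-0.0152,0],[-0.0363,-0.0152,0],[-0.0363,-0.0152,0],[-0.0363,-0.0152,0]],"turn":[0,0,0,0,0]}'
python3 -m creep '{"hand":[85,85,85,85,85],"delta_pos":[[-0.0363,-0.0152,0],[-0.0363,-0.0152,0],[-0.0363,-0.0152,0],[-0.0363,-0.0152,0],[-0.0363,-0.0152,0]],"turn":[0.3,0,0,0,0]}'
python3 -m creep '{"hand":[85,85,85,85,85],"delta_pos":[[0,0,0],[0,0,0],[0,0,0],[0,0,0],[0,0,0]],"turn":[0,0,0,0,0]}'
python3 - <<'E'
from h import *
c=env.read_camera('wrist'); save(c,'w0.png'); s=env.get_state(); print(s['tcp_pos'],s['orientation'],s['joint_pos'])
T=rot(s['orientation']); print('cam in tool',T.T@(np.array(c['origin'])-s['tcp_pos']), T.T@rot(c['orientation']),c['fx'])
np.savez('w0.npz',P=cloud(c),px=c['pixels'],tcp=s['tcp_pos'],q=s['orientation'])
E
```

```text
clock: 3.18
tcp_pos: [0.4172, 0.3405, 0.2425]
orientation: [0.0, 0.156, 0.988, 0.0]
wrist_force: [0.1, 1.5, 0.2]
finger_gap: 0.0852
clock: 3.6
tcp_pos: [0.5344, 0.2353, 0.2424]
orientation: [0.0, 0.169, 0.986, 0.0]
wrist_force: [0.2, -0.0, -0.1]
finger_gap: 0.0852
clock: 4.02
tcp_pos: [0.5325, 0.2374, 0.2425]
orientation: [-0.0, 0.168, 0.986, 0.0]
wrist_force: [0.0, 0.6, -0.2]
finger_gap: 0.0849
[0.53255812 0.23744672 0.24254437] [4.97260019e-05 1.68331911e-01 9.85730365e-01 1.12354467e-04] [2.81693584e-01 3.28903094e-01 6.86118996e-02 1.31031771e+00
 1.58924663e-04 6.19967976e-01]
cam in tool [ 7.00612422e-02  9.50404733e-05 -1.31754388e-01] [[-1.45920489e-03 -9.60115772e-01 -2.79598954e-01]
 [ 9.99998934e-01 -1.38646971e-03 -4.57912638e-04]
 [ 5.19936650e-05 -2.79599324e-01  9.60116772e-01]] 345.0661183584861
```

View pics/w0.png

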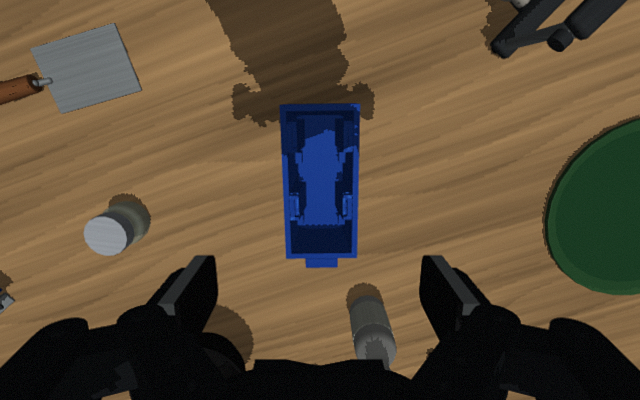

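```bash
cat >> h.py <<'E'
def rimfit(P,px,zr,roi,tabsign,T,tcp):
    """edges of rim top at height zr; tool-frame result. tabsign: +1 if tab toward tool +x"""
    px=px.astype(int); blue=(px[:,:,2]>px[:,:,0]+40)&(px[:,:,2]>60)
    m=blue&(np.abs(P[:,:,2]-zr)<.007); M=np.zeros_like(m); M[roi]=m[roi]; m=M
    m=cv2.morphologyEx(m.astype(np.uint8),cv2.MORPH_OPEN,np.ones((2,2),np.uint8))>0
    Q=(P[m]-tcp)@T; u,v=Q[:,0],Q[:,1]; z=np.median(P[m][:,2])
    rect=cv2.minAreaRect((Q[:,:2]*1000).astype(np.float32)); a=rect[2]
    a=(a+45)%90-45
    # refine by line fits of long-side outer edges
    for it in range(3):
        t=np.deg2rad(a); uu=u*np.cos(t)+v*np.sin(t); vv=-u*np.sin(t)+v*np.cos(t)
        lo,hi=np.percentile(uu,1),np.percentile(uu,99)
        b=np.arange(lo+.012,hi-.012,.004); e=[]
        for x in b:
            s=vv[(uu>=x)&(uu<x+.004)]
            if len(s)>3: e.append((x+.002,s.min(),s.max()))
        e=np.array(e); k1=np.polyfit(e[:,0],e[:,1],1); k2=np.polyfit(e[:,0],e[:,2],1)
        a+=np.rad2deg((k1[0]+k2[0])/2)
    width=np.median(e[:,2])-np.median(e[:,1]); vc=(np.median(e[:,2])+np.median(e[:,1]))/2
    # end edges off the tab (|v-vc| between 18 and 28mm)
    f=[];g=[]
    for y in np.r_[np.arange(-.030,-.016,.003),np.arange(.016,.030,.003)]:
        s=uu[(vv-vc>=y)&(vv-vc<y+.003)]
        if len(s)>3: f.append(s.min()); g.append(s.max())
    L=np.median(g)-np.median(f); uc=(np.median(g)+np.median(f))/2
    t=np.deg2rad(a); cx=uc*np.cos(t)-vc*np.sin(t); cy=uc*np.sin(t)+vc*np.cos(t)
    w=T@np.array([cx,cy,0])+tcp
    print('z %.4f n %d width %.1f len %.1f | tool-frame centre mm %.2f %.2f ang %.2f deg (k %.2f %.2f) | world %.4f %.4f yaw_toolx %.2f'%(z,m.sum(),width*1e3,L*1e3,cx*1e3,cy*1e3,a,np.rad2deg(k1[0]),np.rad2deg(k2[0]),w[0],w[1],np.rad2deg(np.arctan2(T[1,0],T[0,0]))))
    return cx,cy,a
E
python3 - <<'E'
from h import *
d=np.load('w0.npz'); rimfit(d['P'],d['px'],.082,np.s_[90:275,265:375],-1,rot(d['q']),d['tcp'])
P=d['P']
print(P[180,320],P[100:110,320,2].round(3),P[252:266,300,2].round(3))
E
```

```text
z 0.0816 n 3855 width 71.3 len 180.0 | tool-frame centre mm -26.17 7.29 ang -3.94 deg (k -0.14 0.14) | world 0.5597 0.2356 yaw_toolx 160.62
[0.54305689 0.23571288 0.03307004] [-0.     0.    -0.002  0.049  0.082  0.081  0.082  0.082  0.081  0.083] [ 0.08   0.081  0.082  0.08   0.083  0.082  0.    -0.001 -0.001 -0.
  0.    -0.    -0.    -0.   ]
```

```bash
cat > rf.py <<'E'
import re
s=open('h.py').read()
s=s.replace("    Q=(P[m]-tcp)@T; u,v","    n,lab,st,_=cv2.connectedComponentsWithStats(m.astype(np.uint8)); m=lab==(1+np.argmax(st[1:,4]))\n    Pz=P.copy(); ok=m&(np.abs(P[:,:,2]-cv2.medianBlur(np.ascontiguousarray(P[:,:,2].astype(np.float32)),5))<.004); m=ok\n    Q=(P[m]-tcp)@T; u,v")
open('h.py','w').write(s)
E
python3 rf.py
python3 - <<'E'
from h import *
d=np.load('w0.npz'); P=d['P']; px=d['px'].astype(int)
T=rot(d['q'])
m=(px[:,:,2]>px[:,:,0]+40)&(px[:,:,2]>60)&(np.abs(P[:,:,2]-.082)<.007)
im=np.zeros((400,640),np.uint8); im[m]=255; cv2.imwrite('pics/m0.png',cv2.resize(im[80:290,240:400],None,fx=2.8,fy=2.8,interpolation=0))
rimfit(P,d['px'],.082,np.s_[90:275,265:375],-1,T,d['tcp'])
E
```

```text
z 0.0816 n 3787 width 71.0 len 183.8 | tool-frame centre mm -28.09 7.10 ang -3.96 deg (k 0.21 0.53) | world 0.5614 0.2348 yaw_toolx 160.62
```

View pics/m0.png

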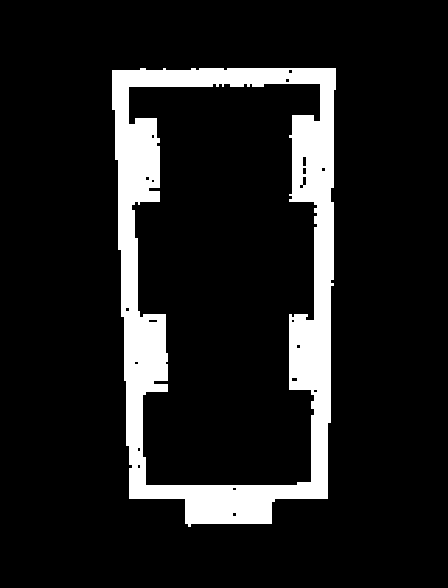

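```bash
python3 - <<'E'
from h import *
c=env.read_camera('wrist'); s=env.get_state(); T=rot(s['orientation'])
for rc in [(105,280.5),(105,359.5),(258,286.5),(258,357),(267,306),(267,337)]:
    p=at_z(c,rc,.082); t=T.T@(p-s['tcp_pos']); print(rc,p.round(4),(t*1e3).round(1), at_depth(c,rc).round(4))
print(c['D'],c['fx'],c['fy'],c['cx'],c['cy'],c['origin'],c['orientation'])
E
```

```text
(105, 280.5) [0.4621 0.2297 0.082 ] [ 64.  -30.7 160.5] [0.4621 0.2298 0.0824]
(105, 359.5) [0.4836 0.2906 0.082 ] [ 63.9  33.9 160.6] [4.884e-01 2.990e-01 1.000e-04]
(258, 286.5) [0.592  0.1853 0.082 ] [-73.2 -29.5 160.6] [6.271e-01 1.642e-01 1.000e-04]
(258, 357) [0.6138 0.2471 0.082 ] [-73.3  36.  160.6] [ 0.6556  0.2432 -0.001 ]
(267, 306) [0.6067 0.1992 0.082 ] [-82.5 -11.5 160.6] [ 6.461e-01  1.819e-01 -2.000e-04]
(267, 337) [0.6164 0.2266 0.082 ] [-82.6  17.6 160.6] [6.582e-01 2.171e-01 4.000e-04]
[0.01316712 0.         0.         0.         0.        ] 345.0661183584861 345.0661183584861 318.1877169321988 197.8326430017289 [0.46651425 0.26077821 0.37433047] [0.11531275 0.80825874 0.57161671 0.08170139]
```

```bash
cat > p.py <<'E'
s=open('h.py').read()
s=s.replace("    Q=(P[m]-tcp)@T; u,v","    o=cam_o; Pm=P[m]; D=Pm-o; Pm=o+D*((zr-o[2])/D[:,2])[:,None]\n    Q=(Pm-tcp)@T; u,v").replace("tabsign,T,tcp):","tabsign,T,tcp,cam_o):")
s+='''
def look(name,zr,roi,npz=None):
    c=env.read_camera('wrist'); save(c,name+'.png'); s=env.get_state(); P=cloud(c)
    np.savez(name+'.npz',P=P,px=c['pixels'],tcp=s['tcp_pos'],q=s['orientation'],o=c['origin'])
    print('tcp',s['tcp_pos'].round(4),'j',s['joint_pos'].round(2),'F',s['wrist_force'].round(2),'t',s['clock'])
    return rimfit(P,c['pixels'],zr,roi,0,rot(s['orientation']),s['tcp_pos'],np.array(c['origin']))
'''
open('h.py','w').write(s)
E
python3 p.py; python3 -c "
from h import *
look('w1',.082,np.s_[90:275,265:375])"
```

```text
tcp [0.5328 0.2373 0.2426] j [0.28 0.33 0.07 1.31 0.   0.62] F [-0.76 -0.48  0.79] t 4.1667
z 0.0816 n 3816 width 64.8 len 137.4 | tool-frame centre mm -4.33 2.73 ang -0.74 deg (k 0.11 -0.11) | world 0.5377 0.2384 yaw_toolx 160.60
```

```bash
python3 -m creep '{"hand":[85,85,85,85,85],"delta_pos":[[-0.0054,0.0034,0],[0,0,0.035],[0,0,0.035],[0,0,0.035],[0,0,0.02]],"turn":[-0.148,0,0,0,0]}'
python3 -m creep '{"hand":[85,85,85,85,85],"delta_pos":[[0,0,0],[0,0,0],[0,0,0],[0,0,0],[0,0,0]],"turn":[0,0,0,0,0]}'
python3 -c "
from h import *
look('w2',.082,np.s_[0:399,150:480])"
```

```text
clock: 4.58
tcp_pos: [0.5371, 0.2376, 0.1393]
orientation: [-0.001, 0.162, 0.987, -0.001]
wrist_force: [-0.2, 0.1, -0.7]
finger_gap: 0.0849
clock: 5.0
tcp_pos: [0.5395, 0.238, 0.1441]
orientation: [0.001, 0.163, 0.987, 0.001]
wrist_force: [0.5, 0.3, -0.3]
finger_gap: 0.0848
tcp [0.5393 0.238  0.1438] j [ 0.28  0.38 -0.1   1.09  0.    0.61] F [-0.87  0.59 -0.22] t 5.05
z 0.0817 n 8252 width 65.3 len 137.3 | tool-frame centre mm 1.27 -0.43 ang -0.06 deg (k 0.02 -0.02) | world 0.5379 0.2380 yaw_toolx 161.27
```

View pics/w2.png

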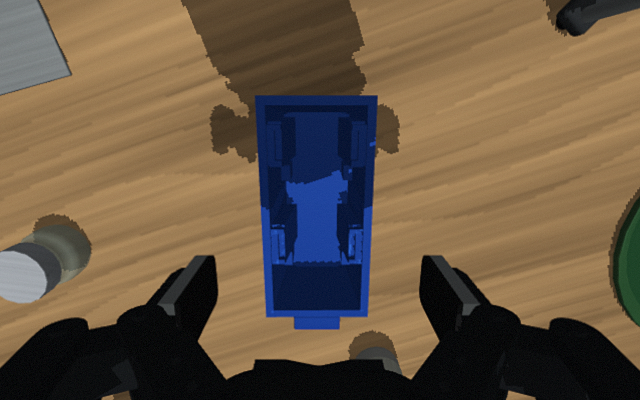

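```bash
python3 -m creep '{"hand":[85,85,85,85,85],"delta_pos":[[0.0016,-0.0003,0.019],[0,0,0.019],[0,0,0.019],[0,0,0.019],[0,0,0.018]],"turn":[0,0,0,0,0]}'
python3 -m creep '{"hand":[85,85,85,85,85],"delta_pos":[[0,0,0],[0,0,0],[0,0,0],[0,0,0],[0,0,0]],"turn":[0,0,0,0,0]}'
python3 -c "
from h import *
c=env.read_camera('scene'); save(c,'s1.png'); cv2.imwrite('pics/s1c.png',cv2.resize(c['pixels'][60:220,310:480,::-1],None,fx=3.5,fy=3.5))
c=env.read_camera('wrist'); save(c,'w3.png')"
```

```text
clock: 5.47
tcp_pos: [0.5375, 0.238, 0.0672]
orientation: [0.001, 0.163, 0.987, 0.0]
wrist_force: [0.5, 0.1, 1.2]
finger_gap: 0.085
clock: 5.88
tcp_pos: [0.538, 0.2381, 0.0684]
orientation: [0.001, 0.163, 0.987, 0.001]
wrist_force: [0.4, -0.2, 0.0]
finger_gap: 0.0852
```

View pics/s1c.png

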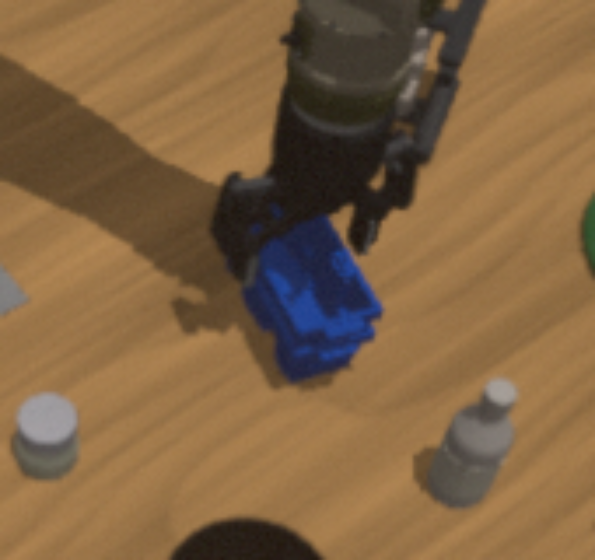

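View pics/w3.png

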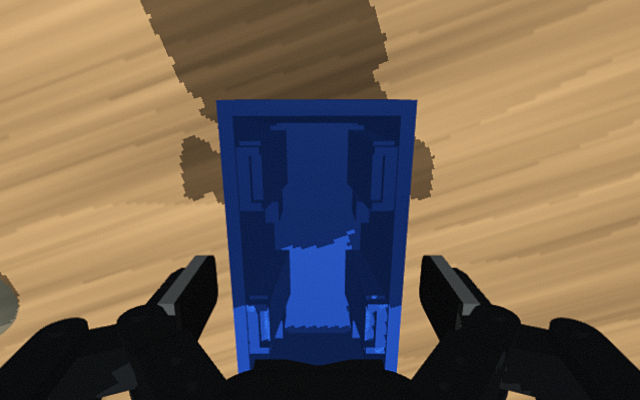

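```bash
python3 -m creep '{"hand":[60,60,60,60,60],"delta_pos":[[0,0,0],[0,0,0],[0,0,0],[0,0,0],[0,0,0]],"turn":[0,0,0,0,0]}' 35
python3 -m creep '{"hand":[60,60,60,60,60],"delta_pos":[[0,0,0],[0,0,0],[0,0,0],[0,0,0],[0,0,0]],"turn":[0,0,0,0,0]}'
python3 -c "
from h import *
s=env.get_state(); print(s['tcp_pos'],s['wrist_force'],s['ft_torque'],s['finger_gap'])
c=env.read_camera('wrist'); save(c,'w4.png')"
```

```text
clock: 6.4
tcp_pos: [0.5373, 0.2379, 0.0677]
orientation: [0.0, 0.163, 0.987, 0.0]
wrist_force: [-1.2, -0.7, 5.7]
finger_gap: 0.0654
clock: 6.82
tcp_pos: [0.5373, 0.2379, 0.0677]
orientation: [0.0, 0.163, 0.987, 0.0]
wrist_force: [-2.1, -0.1, 5.4]
finger_gap: 0.0653
[0.53727448 0.23788958 0.0677148 ] [-2.06246566 -0.13748612  5.37330463] [-0.12457717  0.25099932  0.0148325 ] 0.06529753490230326
```

View pics/w4.png

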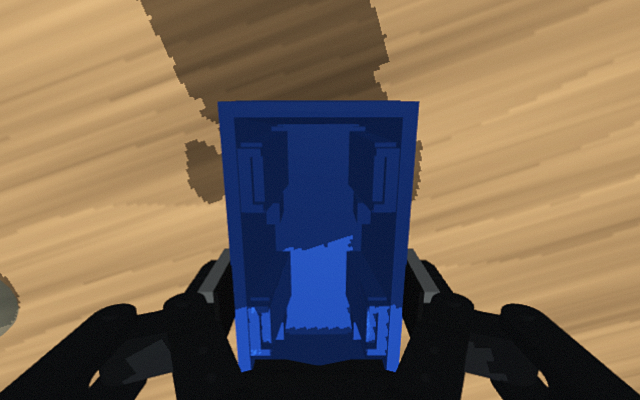

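```bash
python3 -m creep '{"hand":[60,60,60,60,60],"delta_pos":[[0,0,-0.003],[0,0,-0.005],[0,0,-0.008],[0,0,-0.01],[0,0,-0.012]],"turn":[0,0,0,0,0]}'
python3 -m creep '{"hand":[60,60,60,60,60],"delta_pos":[[0,0,-0.018],[0,0,-0.022],[0,0,-0.022],[0,0,-0.022],[0,0,-0.022]],"turn":[0,0,0,0,0]}'
python3 -m creep '{"hand":[60,60,60,60,60],"delta_pos":[[0,0,-0.022],[0,0,-0.012],[0,0,0],[0,0,0],[0,0,0]],"turn":[0,0,0,0,0]}'
python3 -c "
from h import *
look('w5',.25,np.s_[0:399,150:480]) if 0 else 0
s=env.get_state(); print(s['tcp_pos'],s['wrist_force'],s['ft_torque'],s['finger_gap'],s['joint_pos'])
c=env.read_camera('wrist'); save(c,'w5.png')
c=env.read_camera('scene'); save(c,'s2.png')"
```

```text
clock: 7.28
tcp_pos: [0.5367, 0.2377, 0.0978]
orientation: [-0.0, 0.163, 0.987, -0.0]
wrist_force: [0.7, -0.3, -1.1]
finger_gap: 0.0652
clock: 7.7
tcp_pos: [0.5371, 0.2379, 0.1842]
orientation: [0.0, 0.163, 0.987, 0.0]
wrist_force: [-0.2, -0.0, -0.7]
finger_gap: 0.0654
clock: 8.12
tcp_pos: [0.5365, 0.2377, 0.2086]
orientation: [-0.001, 0.163, 0.987, -0.0]
wrist_force: [0.1, -1.1, -2.0]
finger_gap: 0.0651
[0.5365153  0.23770406 0.20855792] [ 0.12942617 -1.09554635 -2.00848183] [ 0.00284291 -0.00918704 -0.02213242] 0.06507601793351085 [2.80245139e-01 3.48301358e-01 1.28400875e-02 1.23675761e+00
 1.21859812e-04 6.07328498e-01]
```

View pics/w5.png

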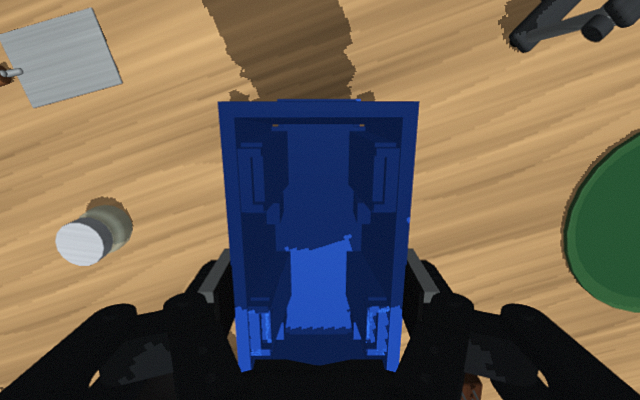

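View pics/s2.png

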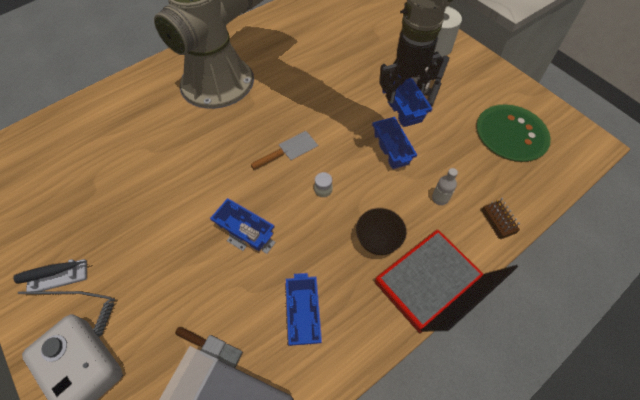

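```bash
python3 -m creep '{"hand":[60,60,60,60,60],"delta_pos":[[0,-0.01,0],[0,-0.02,0],[0,-0.03,0],[0,-0.033,0],[0,-0.033,0]],"turn":[0,0,0,0,0]}'
python3 -m creep '{"hand":[60,60,60,60,60],"delta_pos":[[0,-0.033,0],[0,-0.033,0],[0,-0.033,0],[0,-0.033,0],[0,-0.033,0]],"turn":[0,0,0,0,0]}'
python3 -m creep '{"hand":[60,60,60,60,60],"delta_pos":[[0,-0.033,0],[0,-0.033,0],[0,-0.033,0],[0,-0.033,0],[0,-0.025,0]],"turn":[0,0.3,0.6,1,1]}'
python3 -m creep '{"hand":[60,60,60,60,60],"delta_pos":[[0,0,0],[0,0,0],[0,0,0],[0,0,0],[0,0,0]],"turn":[1,1,1,1,1]}'
```

```text
clock: 8.63
tcp_pos: [0.5035, 0.1412, 0.2086]
orientation: [-0.001, 0.162, 0.987, -0.0]
wrist_force: [0.5, -0.1, -1.4]
finger_gap: 0.0648
clock: 9.05
tcp_pos: [0.4609, 0.016, 0.2089]
orientation: [-0.001, 0.163, 0.987, -0.0]
wrist_force: [0.6, 0.5, -1.2]
finger_gap: 0.0654
clock: 9.47
tcp_pos: [0.4149, -0.101, 0.209]
orientation: [-0.0, 0.289, 0.957, -0.0]
wrist_force: [1.1, -0.8, -0.7]
finger_gap: 0.0651
clock: 9.88
tcp_pos: [0.4154, -0.0995, 0.2089]
orientation: [-0.001, 0.489, 0.872, -0.0]
wrist_force: [-0.1, -0.0, -1.1]
finger_gap: 0.0651
```

```bash
python3 -m creep '{"hand":[60,60,60,60,60],"delta_pos":[[0,0,0],[0,0,0],[0,0,0],[0,0,0],[0,0,0]],"turn":[1,1,1,1,1]}'
python3 -m creep '{"hand":[60,60,60,60,60],"delta_pos":[[0,0,0],[0,0,0],[0,0,0],[0,0,0],[0,0,0]],"turn":[1,1,1,1,1]}'
python3 -m creep '{"hand":[60,60,60,60,60],"delta_pos":[[0,0,0],[0,0,0],[0,0,0],[0,0,0],[0,0,0]],"turn":[1,1,1,1,1]}'
python3 -m creep '{"hand":[60,60,60,60,60],"delta_pos":[[0,0,0],[0,0,0],[0,0,0],[0,0,0],[0,0,0]],"turn":[1,1,1,1,0.8]}'
python3 -c "
from h import *
s=env.get_state(); print(s['tcp_pos'],s['finger_gap'],s['joint_pos'],np.rad2deg(np.arctan2(rot(s['orientation'])[1,0],rot(s['orientation'])[0,0])))
"
```

```text
clock: 10.3
tcp_pos: [0.4154, -0.0993, 0.2089]
orientation: [-0.001, 0.666, 0.746, -0.0]
wrist_force: [0.2, 0.1, -0.9]
finger_gap: 0.0654
clock: 10.72
tcp_pos: [0.4154, -0.0993, 0.2089]
orientation: [-0.0, 0.812, 0.584, -0.0]
wrist_force: [0.4, -0.2, -1.1]
finger_gap: 0.0653
clock: 11.13
tcp_pos: [0.4154, -0.0993, 0.2089]
orientation: [-0.0, 0.919, 0.395, -0.0]
wrist_force: [1.4, 0.5, -1.2]
finger_gap: 0.0652
clock: 11.55
tcp_pos: [0.4154, -0.0993, 0.2089]
orientation: [-0.0, 0.981, 0.195, -0.001]
wrist_force: [-0.1, -0.2, -1.6]
finger_gap: 0.065
[ 0.41544501 -0.09928943  0.20889011] 0.06498216721164364 [-4.22940585e-01  4.33895687e-02 -3.67575051e-01  1.16102922e+00
 -8.24536456e-05  2.32582463e+00] 22.507377776579435
```

```bash
python3 -m creep '{"hand":[60,60,60,60,60],"delta_pos":[[0,0,0],[0,0,0],[0,0,0],[0,0,0],[0,0,0]],"turn":[0.4,0,0,0,0]}'
python3 -c "
from h import *
c=env.read_camera('wrist'); save(c,'w6.png'); s=env.get_state()
np.savez('w6.npz',P=cloud(c),px=c['pixels'],tcp=s['tcp_pos'],q=s['orientation'],o=c['origin'])"
```

```text
clock: 11.97
tcp_pos: [0.4161, -0.0993, 0.2093]
orientation: [-0.0, 0.984, 0.18, -0.0]
wrist_force: [-0.2, -1.1, -0.3]
finger_gap: 0.0654
```

View pics/w6.png

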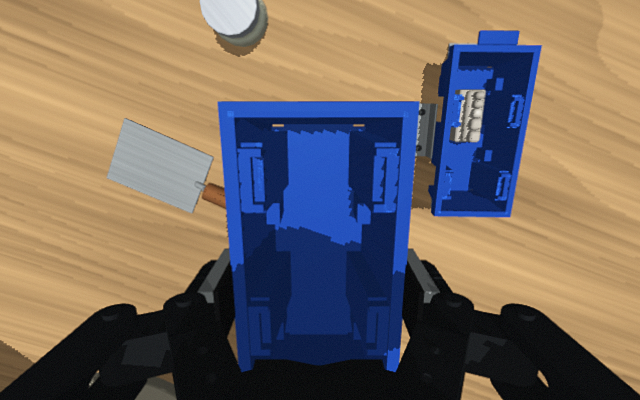

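Wrist view: held tote at cols 219–418, rows 101–370; case tote (model inside, pixel ~(115,470)) right of it, tab at (37,498), fully visible. Fit both.

```bash
cat > fit2.py <<'E'
from h import *
def heldfit(d):
    """held tote in tool frame: far (tool +x) edge and side edges at rim, tool z=-.0143"""
    T=rot(d['q']); px=d['px'].astype(int); P=d['P']
    blue=(px[:,:,2]>px[:,:,0]+40)&(px[:,:,2]>60)
    zr=d['tcp'][2]+.0143
    Z=cv2.medianBlur(np.ascontiguousarray(P[:,:,2].astype(np.float32)),3)
    m=blue&(np.abs(Z-zr)<.008); m[260:]=0
    n,lab,st,_=cv2.connectedComponentsWithStats(m.astype(np.uint8)); m=lab==(1+np.argmax(st[1:,4]))
    D=P[m]-d['o']; Pm=d['o']+D*((zr-d['o'][2])/D[:,2])[:,None]
    print('rim z rel tcp',np.median(P[m][:,2])-d['tcp'][2], 'n',m.sum())
    Q=(Pm-d['tcp'])@T*1e3; u,v=Q[:,0],Q[:,1]
    e=np.array([(x+2,s.min(),s.max()) for x in range(-5,60,4) if len(s:=v[(u>=x)&(u<x+4)])>3])
    f=np.array([(y+2,s.max()) for y in range(-28,28,4) if len(s:=u[(v>=y)&(v<y+4)])>3])
    k1=np.polyfit(e[:,0],e[:,1],1);k2=np.polyfit(e[:,0],e[:,2],1);k3=np.polyfit(f[:,0],f[:,1],1)
    print('sides at u=0: %.2f %.2f  ang %.2f %.2f ; end x %.2f ang %.2f'%(k1[1],k2[1],*np.rad2deg([k1[0],k2[0]]),k3[1],-np.rad2deg(k3[0])))
E
python3 - <<'E'
from fit2 import *
d=np.load('w6.npz'); heldfit(d)
T=rot(d['q'])
rimfit(d['P'],d['px'],.056,np.s_[20:225,428:560],1,T,d['tcp'],d['o'])
E
```

```text
rim z rel tcp 0.01393043342323469 n 12462
sides at u=0: -32.45 33.62  ang 0.20 0.05 ; end x 70.76 ang -0.17
z 0.0555 n 6178 width 68.2 len 137.0 | tool-frame centre mm 40.06 135.07 ang 0.72 deg (k -0.09 0.09) | world 0.5015 -0.2113 yaw_toolx 20.79fit2.py:10: RuntimeWarning: divide by zero encountered in divide
  D=P[m]-d['o']; Pm=d['o']+D*((zr-d['o'][2])/D[:,2])[:,None]
fit2.py:10: RuntimeWarning: invalid value encountered in multiply
  D=P[m]-d['o']; Pm=d['o']+D*((zr-d['o'][2])/D[:,2])[:,None]
```

```bash
python3 -m creep '{"hand":[60,60,60,60,60],"delta_pos":[[0,0,0],[0.01,0.0339,0],[0.015,0.0450,0],[0.015,0.0450,0],[0.01,0.0450,0]],"turn":[0.12,0,0,0,0]}'
python3 -m creep '{"hand":[60,60,60,60,60],"delta_pos":[[0,0,0],[0,0,0],[0,0,0],[0,0,0],[0,0,0]],"turn":[0,0,0,0,0]}'
python3 -m creep '{"hand":[60,60,60,60,60],"delta_pos":[[0,0,0.01],[0,0,0.015],[0,0,0.015],[0,0,0.01],[0,0,0]],"turn":[0,0,0,0,0]}'
python3 -m creep '{"hand":[60,60,60,60,60],"delta_pos":[[0,0,0],[0,0,0],[0,0,0],[0,0,0],[0,0,0]],"turn":[0,0,0,0,0]}'
python3 - <<'E'
from fit2 import *
c=env.read_camera('wrist'); save(c,'w7.png'); s=env.get_state(); print(s['tcp_pos'],np.rad2deg(np.arctan2(rot(s['orientation'])[1,0],rot(s['orientation'])[0,0])),s['wrist_force'])
np.savez('w7.npz',P=cloud(c),px=c['pixels'],tcp=s['tcp_pos'],q=s['orientation'],o=c['origin'])
cv2.imwrite('pics/w7c.png',cv2.resize(c['pixels'][60:160,200:440,::-1],None,fx=3.3,fy=3.3,interpolation=0))
c=env.read_camera('scene'); save(c,'s7.png');cv2.imwrite('pics/s7c.png',cv2.resize(c['pixels'][150:290,160:330,::-1],None,fx=4,fy=4,interpolation=2))
E
```

```text
clock: 12.43
tcp_pos: [0.5018, -0.2134, 0.2096]
orientation: [0.0, 0.984, 0.175, 0.0]
wrist_force: [1.2, 0.5, -0.5]
finger_gap: 0.0652
clock: 12.85
tcp_pos: [0.4998, -0.2113, 0.2097]
orientation: [-0.0, 0.984, 0.175, -0.0]
wrist_force: [-0.1, -1.0, -1.7]
finger_gap: 0.0653
clock: 13.27
tcp_pos: [0.499, -0.2111, 0.1675]
orientation: [-0.001, 0.985, 0.175, -0.001]
wrist_force: [-0.2, 0.2, -1.0]
finger_gap: 0.0653
clock: 13.68
tcp_pos: [0.5007, -0.2125, 0.17]
orientation: [0.0, 0.985, 0.175, 0.0]
wrist_force: [0.5, 1.2, -2.6]
finger_gap: 0.0651
[ 0.50061462 -0.21246479  0.16987254] 20.158358892258306 [-0.39723989  0.600934   -0.75149275]
```

View pics/w7c.png

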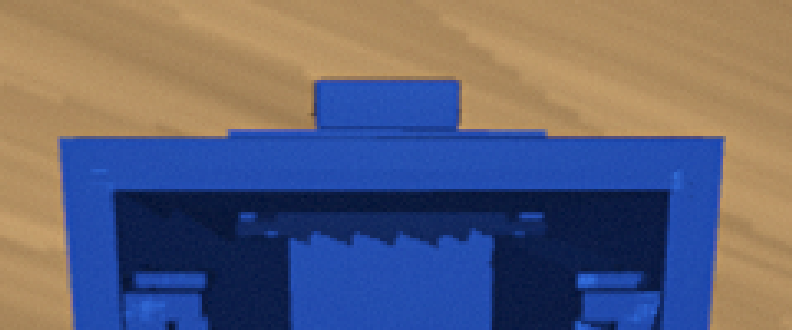

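View pics/s7c.png

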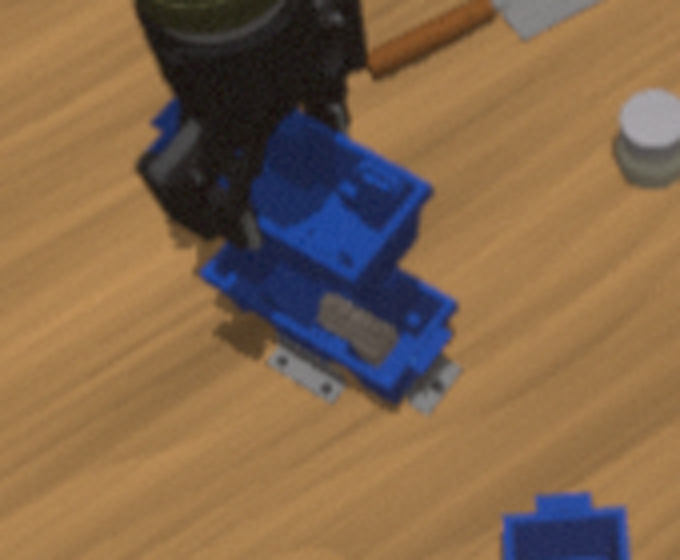

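```bash
cat > cmp.py <<'E'
from h import *
def tool(c,s,rc,z):
    T=rot(s['orientation']); return (T.T@(at_z(c,rc,z)-s['tcp_pos'])*1e3)[:2].round(2)
E
python3 - <<'E'
from cmp import *
c=env.read_camera('wrist'); s=env.get_state(); zh=s['tcp_pos'][2]+.0143
print(s['tcp_pos'])
for n,rc,z in [('heldL',(101.7,218.2),zh),('heldR',(101.7,419.1),zh),('caseL',(99.2,269.1),.056),('caseR',(99.2,365.5),.056),('tabL',(84,295.5),.056),('tabR',(84,339.4),.056)]: print(n,tool(c,s,rc,z))
g=c['pixels'].astype(int)
for col in (235,270,285,317,345,360,400): print(col,[tuple(g[r,col]) for r in range(97,105)] if 0 else [g[r,col,2]-g[r,col,0] for r in range(80,106)],[g[r,col,2] for r in range(96,106)])
E
```

```text
[ 0.50050516 -0.21240794  0.16967834]
heldL [ 70.94 -32.04]
heldR [70.85 33.81]
caseL [ 70.76 -32.91]
caseR [70.67 32.99]
tabL [ 80.6  -14.66]
tabR [80.56 14.99]
235 [np.int64(-80), np.int64(-79), np.int64(-79), np.int64(-82), np.int64(-81), np.int64(-82), np.int64(-82), np.int64(-81), np.int64(-82), np.int64(-82), np.int64(-82), np.int64(-82), np.int64(-81), np.int64(-79), np.int64(-80), np.int64(-78), np.int64(-77), np.int64(-77), np.int64(-78), np.int64(-84), np.int64(-89), np.int64(32), np.int64(135), np.int64(145), np.int64(140), np.int64(139)] [np.int64(91), np.int64(94), np.int64(96), np.int64(93), np.int64(91), np.int64(124), np.int64(174), np.int64(180), np.int64(174), np.int64(176)]
270 [np.int64(-78), np.int64(-76), np.int64(-77), np.int64(-76), np.int64(-77), np.int64(-76), np.int64(-74), np.int64(-72), np.int64(-74), np.int64(-72), np.int64(-73), np.int64(-74), np.int64(-75), np.int64(-79), np.int64(-79), np.int64(-81), np.int64(-85), np.int64(-88), np.int64(-41), np.int64(100), np.int64(148), np.int64(131), np.int64(141), np.int64(141), np.int64(139), np.int64(141)] [np
[... 2165 characters left out ...]
4(142)] [np.int64(97), np.int64(91), np.int64(99), np.int64(173), np.int64(181), np.int64(139), np.int64(167), np.int64(177), np.int64(180), np.int64(180)]
400 [np.int64(-79), np.int64(-77), np.int64(-80), np.int64(-77), np.int64(-78), np.int64(-79), np.int64(-80), np.int64(-80), np.int64(-80), np.int64(-83), np.int64(-80), np.int64(-83), np.int64(-84), np.int64(-85), np.int64(-85), np.int64(-83), np.int64(-83), np.int64(-83), np.int64(-81), np.int64(-88), np.int64(-94), np.int64(39), np.int64(143), np.int64(145), np.int64(142), np.int64(141)] [np.int64(102), np.int64(103), np.int64(101), np.int64(100), np.int64(100), np.int64(119), np.int64(175), np.int64(179), np.int64(176), np.int64(176)]
```

```bash
python3 -m creep '{"hand":[60,60,60,60,60],"delta_pos":[[0.0001,-0.0012,0.01],[0,0,0.022],[0,0,0.022],[0,0,0.022],[0,0,0.0065]],"turn":[0.05,0,0,0,0]}'
python3 -m creep '{"hand":[60,60,60,60,60],"delta_pos":[[0,0,0],[0,0,0],[0,0,0],[0,0,0],[0,0,0]],"turn":[0,0,0,0,0]}'
python3 - <<'E'
from cmp import *
c=env.read_camera('wrist'); save(c,'w8.png'); s=env.get_state(); print(s['tcp_pos'],np.rad2deg(np.arctan2(rot(s['orientation'])[1,0],rot(s['orientation'])[0,0])),s['wrist_force'],s['orientation'])
cv2.imwrite('pics/w8c.png',cv2.resize(c['pixels'][60:160,200:440,::-1],None,fx=3.3,fy=3.3,interpolation=0))
np.save('w8.npy',c['pixels'])
E
```

```text
clock: 14.25
tcp_pos: [0.4984, -0.2103, 0.1004]
orientation: [-0.002, 0.985, 0.173, -0.002]
wrist_force: [-1.2, -0.0, -0.8]
finger_gap: 0.0655
clock: 14.67
tcp_pos: [0.5008, -0.2118, 0.1045]
orientation: [0.001, 0.985, 0.173, 0.001]
wrist_force: [-0.2, 0.5, -1.5]
finger_gap: 0.0651
[ 0.5006974  -0.21172092  0.10433916] 19.909222728262172 [ 0.55232962  0.43547448 -1.08276654] [5.16335720e-04 9.84944724e-01 1.72867579e-01 6.51859265e-04]
```

View pics/w8c.png

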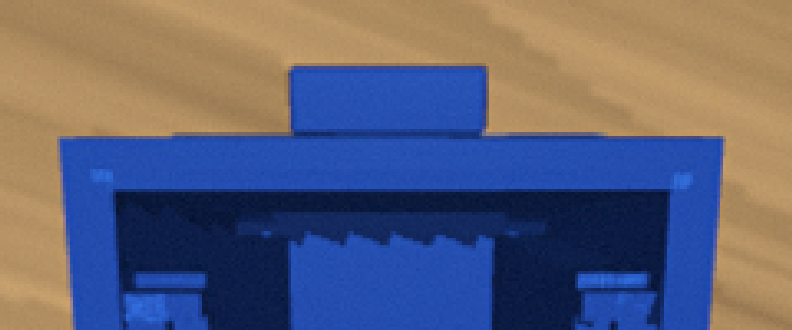

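```bash
cat > edges.py <<'E'
from cmp import *
def sub(prof,start,th=30,sign=1):
    # first crossing from wood (neg) to blue (pos)
    for i in range(len(prof)-1):
        if prof[i]<th<=prof[i+1]: return start+i+(th-prof[i])/(prof[i+1]-prof[i])
def run(c,s,zc=.056,dz=.0143):
    g=c['pixels'].astype(float); b=g[:,:,2]-g[:,:,0]
    zh=s['tcp_pos'][2]+dz
    L=[(r,sub(b[r,190:300],190)) for r in range(104,118)]; R=[(r,439-sub(b[r,340:440][::-1],0)) for r in range(104,118)]
    hL=np.mean([tool(c,s,x,zh) for x in L],0); hR=np.mean([tool(c,s,x,zh) for x in R],0)
    E=[(sub(b[60:115,k],60),k) for k in list(range(222,240))+list(range(398,416))]
    hE=np.array([tool(c,s,x,zh) for x in E])
    rt=None
    tip=[(sub(b[60:115,k],60),k) for k in range(298,338)]; tp=np.array([tool(c,s,x,zc) for x in tip])
    r0=int(np.median([t[0] for t in tip]))+4; r1=r0+8
    tl=np.array([tool(c,s,(r,sub(b[r,260:310],260)),zc) for r in range(r0,r1)]); tr=np.array([tool(c,s,(r,379-sub(b[r,325:380][::-1],0)),zc) for r in range(r0,r1)])
    ends=[(sub(b[60:115,k],60),k) for k in list(range(262,284))+list(range(348,374))]
    en=np.array([tool(c,s,x,zc) for x in ends])
    ka=np.polyfit(hE[:,1],hE[:,0],1); kt=np.polyfit(tp[:,1],tp[:,0],1); ke=np.polyfit(en[:,1],en[:,0],1)
    print('held y L %.2f R %.2f mid %.2f endx %.2f ang %.2f'%(hL[1],hR[1],(hL[1]+hR[1])/2,ka[1],-np.rad2deg(ka[0])))
    print('tab y L %.2f R %.2f mid %.2f tipx %.2f ang %.2f; case end x %.2f (L %.2f R %.2f) ang %.2f'%(tl[:,1].mean(),tr[:,1].mean(),(tl[:,1].mean()+tr[:,1].mean())/2,kt[1],-np.rad2deg(kt[0]),ke[1],en[:22,0].mean(),en[22:,0].mean(),-np.rad2deg(ke[0])))
    print('dy %.2f dx(end) %.2f dx(tip-79.. ) %.2f'%((tl[:,1].mean()+tr[:,1].mean())/2-(hL[1]+hR[1])/2, ke[1]-ka[1], kt[1]-10-ka[1]))
E
python3 - <<'E'
from edges import *
c=env.read_camera('wrist'); s=env.get_state(); print(s['tcp_pos']); run(c,s)
g=c['pixels'].astype(int); 
for r in (100,101): print(r,[int(x) for x in (g[r,215:425:5,2]-g[r,215:425:5,0])])
E
```

```text
[ 0.50056616 -0.21163492  0.10417439]
held y L -32.37 R 33.81 mid 0.72 endx 71.19 ang 0.06
tab y L -14.53 R 15.07 mid 0.27 tipx 80.67 ang 0.04; case end x 70.89 (L 70.89 R 70.90) ang -0.02
dy -0.45 dx(end) -0.30 dx(tip-79.. ) -0.52
100 [-79, -85, -89, -83, -87, -91, -89, -90, 24, 22, 21, 21, 23, 29, 27, 102, 98, 98, 98, 98, 97, 98, 101, 115, 117, 115, 106, 36, 37, 39, 41, 43, 43, 46, -92, -90, -87, -86, -94, -91, -94, -85]
101 [-81, 16, 36, 37, 34, 25, 26, 24, 114, 114, 114, 112, 115, 114, 114, 117, 115, 114, 115, 112, 114, 115, 116, 120, 122, 102, 103, 100, 100, 99, 100, 101, 100, 101, 37, 41, 45, 46, 42, 41, 33, -87]
```

```bash
python3 - <<'E'
from edges import *
px=np.load('w8.npy').astype(int); b=px[:,:,2]-px[:,:,0]
print(b[100,248:258],b[100,378:388],b[99,248:258])
c=env.read_camera('wrist'); s=env.get_state(); g=c['pixels'].astype(int); b=g[:,:,2]-g[:,:,0]
print(b[100,248:258],b[100,378:388])
l=sub(b[100,245:262].astype(float),245,-30); r=390-sub(b[100,370:391][::-1].astype(float),0,-30)
L=tool(c,s,(100,l),.056);R_=tool(c,s,(100,r),.056); print(l,r,L,R_,(L+R_)/2)
print(b[96:103,[265,280,355,370]].T)
# w7 compare tip
d=np.load('w7.npz'); c2=dict(c); c2['pixels']=d['px']; 
# camera pose of w7 from tool-fixed transform
T0=rot(s['orientation']); T1=rot(d['q']); Rc=T1@T0.T@rot(c['orientation'])
q=R.from_matrix(Rc).as_quat(); c2['orientation']=[q[3],q[0],q[1],q[2]]; c2['origin']=d['o']
run(c2,{'tcp_pos':d['tcp'],'orientation':d['q']})
E
```

```text
[-91 -90 -90 -73 -34 -15 -17 -19 -17 -19] [ 24  22  17   4  -9 -54 -90 -90 -90 -90] [-87 -87 -89 -88 -88 -90 -90 -91 -90 -89]
[-93 -89 -92 -72  -8  42  45  44  50  54] [ 81  81  79  81  82  35 -84 -94 -89 -91]
251.65625 383.546218487395 [ 70.91 -32.64] [70.83 33.48] [70.87  0.42]
[[-79 -82 -87 -88  52 125 142]
 [-72 -74 -78 -82  58 128 141]
 [-83 -83 -89 -86  70 116 137]
 [-79 -81 -90 -84  78 115 137]]
held y L -32.37 R 33.77 mid 0.70 endx 71.16 ang 0.06
tab y L -15.15 R 14.51 mid -0.32 tipx 80.87 ang 0.08; case end x 70.53 (L 70.61 R 70.45) ang 0.17
dy -1.02 dx(end) -0.63 dx(tip-79.. ) -0.29
```

```bash
python3 -m creep '{"hand":[60,60,60,60,60],"delta_pos":[[-0.0003,-0.0005,0],[0,0,0.0015],[0,0,0.0015],[0,0,0.0015],[0,0,0.001]],"turn":[0,0,0,0,0]}'
python3 -m creep '{"hand":[60,60,60,60,60],"delta_pos":[[0,0,0],[0,0,0],[0,0,0],[0,0,0],[0,0,0]],"turn":[0,0,0,0,0]}'
python3 - <<'E'
from edges import *
c=env.read_camera('wrist'); s=env.get_state(); print(s['tcp_pos'],s['orientation'].round(4)); run(c,s)
g=c['pixels'].astype(int); b=g[:,:,2]-g[:,:,0]
print(b[100,245:258],b[100,378:390]);print(b[96:103,[230,265,280,355,370,410]].T)
E
```

```text
clock: 15.23
tcp_pos: [0.4997, -0.211, 0.0988]
orientation: [-0.0, 0.985, 0.173, -0.0]
wrist_force: [0.3, 0.1, -0.6]
finger_gap: 0.065
clock: 15.65
tcp_pos: [0.4998, -0.2111, 0.0991]
orientation: [-0.0, 0.985, 0.173, 0.0]
wrist_force: [-0.4, 0.4, -0.9]
finger_gap: 0.0654
[ 0.49985232 -0.2111168   0.09912191] [-0.000e+00  9.849e-01  1.729e-01  1.000e-04]
held y L -32.42 R 33.63 mid 0.60 endx 71.09 ang 0.07
tab y L -13.76 R 15.83 mid 1.04 tipx 81.21 ang 0.05; case end x 71.97 (L 71.41 R 72.49) ang -0.98
dy 0.43 dx(end) 0.88 dx(tip-79.. ) 0.12
[-90 -91 -92 -91 -92 -91 -25 104 139 142 145 144 145] [149 148 148 148 147 148 150 150 123  13 -90 -94]
[[-81 -79 -77 -79 -84  38 135]
 [-81 -87 -89  56 144 129 136]
 [-74 -82 -83  62 146 128 137]
 [-82 -90 -88  74 148 115 133]
 [-82 -88 -86  80 148 114 134]
 [-82 -82 -81 -87 -92  44 143]]
```

```bash
python3 -m creep '{"hand":[60,60,60,60,60],"delta_pos":[[0.0004,0.0005,0],[0,0,0],[0,0,0],[0,0,0],[0,0,0]],"turn":[0,0,0,0,0]}'
python3 - <<'E'
from edges import *
c=env.read_camera('wrist'); s=env.get_state(); print(s['tcp_pos'],s['orientation'].round(4)); run(c,s)
E
```

```text
clock: 16.12
tcp_pos: [0.5002, -0.2114, 0.0991]
orientation: [-0.0, 0.985, 0.173, 0.0]
wrist_force: [-0.2, 0.2, -0.4]
finger_gap: 0.0653
[ 0.50020785 -0.21136848  0.09905109] [-1.000e-04  9.849e-01  1.728e-01  0.000e+00]
held y L -32.44 R 33.62 mid 0.59 endx 71.12 ang 0.06
tab y L -14.13 R 15.51 mid 0.69 tipx 81.05 ang -0.00; case end x 71.53 (L 71.16 R 71.89) ang -0.67
dy 0.10 dx(end) 0.41 dx(tip-79.. ) -0.07
```

```bash
python3 -m creep '{"hand":[60,60,60,60,60],"delta_pos":[[0.0001,0.0001,0.0008],[0,0,0.0008],[0,0,0.0008],[0,0,0.0006],[0,0,0]],"turn":[0,0,0,0,0]}'
python3 -m creep '{"hand":[60,60,60,60,60],"delta_pos":[[0,0,0.0006],[0,0,0.0006],[0,0,0],[0,0,0],[0,0,0]],"turn":[0,0,0,0,0]}'
```

```text
clock: 16.58
tcp_pos: [0.5002, -0.2113, 0.0965]
orientation: [-0.0, 0.985, 0.173, -0.0]
wrist_force: [-0.1, -0.1, -0.5]
finger_gap: 0.065
clock: 17.0
tcp_pos: [0.5003, -0.2114, 0.0957]
orientation: [-0.0, 0.985, 0.173, 0.0]
wrist_force: [0.4, -0.6, -1.1]
finger_gap: 0.0654
```

```bash
python3 -m creep '{"hand":[60,60,60,60,60],"delta_pos":[[0,0,0.0006],[0,0,0.0006],[0,0,0],[0,0,0],[0,0,0]],"turn":[0,0,0,0,0]}'
python3 -m creep '{"hand":[60,60,60,60,60],"delta_pos":[[0,0,0.0006],[0,0,0.0006],[0,0,0],[0,0,0],[0,0,0]],"turn":[0,0,0,0,0]}'
```

```text
clock: 17.42
tcp_pos: [0.5003, -0.2114, 0.0947]
orientation: [-0.0, 0.985, 0.173, 0.0]
wrist_force: [1.0, -0.1, -0.5]
finger_gap: 0.0654
clock: 17.83
tcp_pos: [0.5003, -0.2114, 0.0938]
orientation: [-0.0, 0.985, 0.173, 0.0]
wrist_force: [0.2, 0.3, -1.1]
finger_gap: 0.065
```

```bash
python3 -m creep '{"hand":[60,60,60,60,60],"delta_pos":[[0,0,0.0005],[0,0,0.0005],[0,0,0],[0,0,0],[0,0,0]],"turn":[0,0,0,0,0]}'
python3 -m creep '{"hand":[60,60,60,60,60],"delta_pos":[[0,0,0.0005],[0,0,0],[0,0,0],[0,0,0],[0,0,0]],"turn":[0,0,0,0,0]}'
python3 - <<'E'
from edges import *
c=env.read_camera('wrist'); s=env.get_state(); print(s['tcp_pos'],s['wrist_force'],s['ft_torque']); run(c,s)
E
```

```text
clock: 18.25
tcp_pos: [0.5003, -0.2114, 0.093]
orientation: [-0.0, 0.985, 0.173, 0.0]
wrist_force: [-0.9, -0.2, -1.1]
finger_gap: 0.0655
clock: 18.67
tcp_pos: [0.5004, -0.2115, 0.0928]
orientation: [0.0, 0.985, 0.173, 0.0]
wrist_force: [0.2, 0.5, 1.3]
finger_gap: 0.0652
[ 0.50040892 -0.21142647  0.09277274] [-0.06154517  1.03102947  1.26584096] [ 0.09700097  0.11238985 -0.02637594]
held y L -32.41 R 33.62 mid 0.61 endx 71.10 ang 0.06
tab y L -14.25 R 15.38 mid 0.56 tipx 80.83 ang 0.05; case end x 71.58 (L 71.01 R 72.10) ang -1.03
dy -0.04 dx(end) 0.48 dx(tip-79.. ) -0.27
```

```bash
python3 -m creep '{"hand":[60,60,60,60,60],"delta_pos":[[0,0,0.0005],[0,0,0],[0,0,0],[0,0,0],[0,0,0]],"turn":[0,0,0,0,0]}'
python3 -m creep '{"hand":[60,60,60,60,60],"delta_pos":[[0,0,0],[0,0,0],[0,0,0],[0,0,0],[0,0,0]],"turn":[0,0,0,0,0]}'
python3 - <<'E'
from edges import *
s=env.get_state(); print(s['tcp_pos'],s['wrist_force'],s['ft_torque'])
c=env.read_camera('scene'); save(c,'s9.png');cv2.imwrite('pics/s9c.png',cv2.resize(c['pixels'][150:290,160:330,::-1],None,fx=4,fy=4,interpolation=2))
E
```

```text
clock: 19.13
tcp_pos: [0.5004, -0.2114, 0.0927]
orientation: [0.0, 0.985, 0.173, 0.0]
wrist_force: [-2.0, 1.5, 5.0]
finger_gap: 0.0655
clock: 19.55
tcp_pos: [0.5004, -0.2114, 0.0927]
orientation: [0.0, 0.985, 0.173, 0.0]
wrist_force: [-1.4, 1.6, 6.0]
finger_gap: 0.0655
[ 0.50042379 -0.21138695  0.09269218] [-1.40964889  1.58614362  6.04954875] [ 0.22508266  0.28509559 -0.0147787 ]
```

View pics/s9c.png

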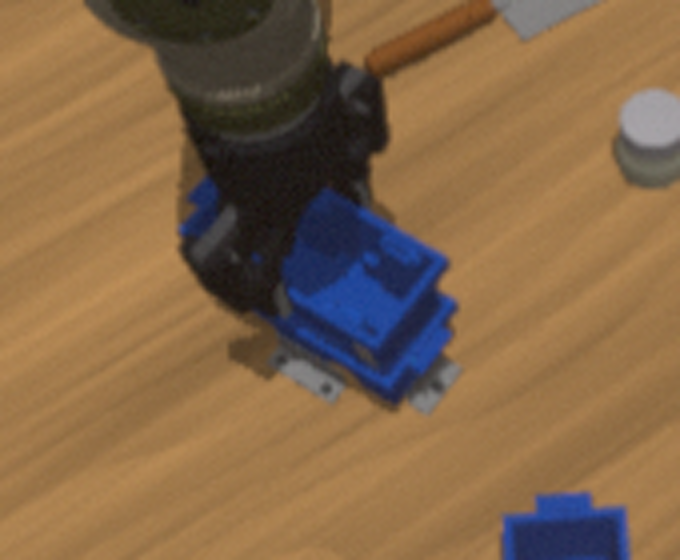

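```bash
python3 -m creep '{"hand":[68,74,80,85,85],"delta_pos":[[0,0,-0.0003],[0,0,0],[0,0,0],[0,0,0],[0,0,0]],"turn":[0,0,0,0,0]}' 20
python3 -m creep '{"hand":[85,85,85,85,85],"delta_pos":[[0,0,0],[0,0,0],[0,0,0],[0,0,0],[0,0,0]],"turn":[0,0,0,0,0]}'
python3 - <<'E'
from edges import *
c=env.read_camera('wrist'); save(c,'w10.png'); s=env.get_state(); print(s['tcp_pos'],s['wrist_force'],s['finger_gap']); run(c,s)
E
```

```text
clock: 20.02
tcp_pos: [0.5003, -0.2114, 0.0922]
orientation: [-0.0, 0.985, 0.173, -0.0]
wrist_force: [0.2, -0.1, -0.5]
finger_gap: 0.085
clock: 20.43
tcp_pos: [0.5003, -0.2114, 0.0924]
orientation: [-0.0, 0.985, 0.173, 0.0]
wrist_force: [-0.5, 0.1, -0.2]
finger_gap: 0.0848
[ 0.50034609 -0.21141125  0.09245097] [-0.00142819  0.87144047  0.14728106] 0.08547005914666227
held y L -32.51 R 33.71 mid 0.60 endx 71.26 ang 0.02
tab y L -14.19 R 15.43 mid 0.62 tipx 80.89 ang 0.07; case end x 71.56 (L 70.95 R 72.13) ang -1.15
dy 0.02 dx(end) 0.30 dx(tip-79.. ) -0.37
```

View pics/w10.png

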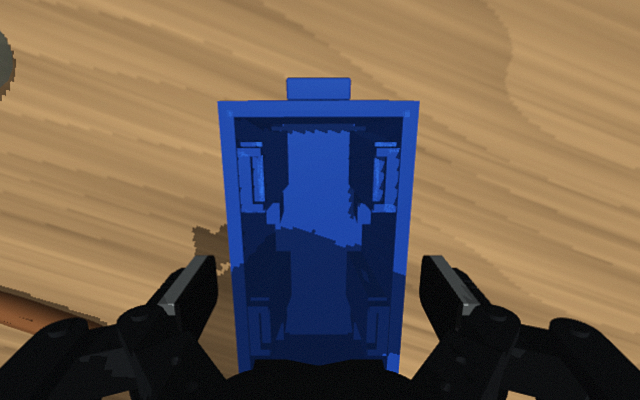

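Released without any shift; jaws are clear on both sides. Rise straight up and check the height and level of the rim.

```bash
python3 -m creep '{"hand":[85,85,85,85,85],"delta_pos":[[0,0,-0.01],[0,0,-0.02],[0,0,-0.035],[0,0,-0.045],[0,0,-0.045]],"turn":[0,0,0,0,0]}'
python3 -m creep '{"hand":[85,85,85,85,85],"delta_pos":[[0,0,-0.03],[0,0,0],[0,0,0],[0,0,0],[0,0,0]],"turn":[0,0,0,0,0]}'
python3 - <<'E'
from h import *
look('w11',.107,np.s_[50:399,150:480])
d=np.load('w11.npz'); P=d['P']; T=rot(d['q']); Q=(P.reshape(-1,3)-d['tcp'])@T
px=d['px'].reshape(-1,3).astype(int); m=(px[:,2]>px[:,0]+40)&(np.abs(P.reshape(-1,3)[:,2]-.107)<.006)&(abs(Q[:,0])<80)&(abs(Q[:,1])<40)
A=np.c_[Q[m][:,0],Q[m][:,1],np.ones(m.sum())]; z=P.reshape(-1,3)[m][:,2]
k=np.linalg.lstsq(A,z,rcond=None)[0]; print('rim plane tilt x,y rad, z0',k)
c=env.read_camera('scene'); save(c,'s11.png')
E
```

```text
clock: 20.9
tcp_pos: [0.4996, -0.211, 0.2178]
orientation: [-0.001, 0.985, 0.173, -0.001]
wrist_force: [-0.1, -0.6, 0.1]
finger_gap: 0.0852
clock: 21.32
tcp_pos: [0.4996, -0.211, 0.2391]
orientation: [-0.001, 0.985, 0.173, -0.001]
wrist_force: [-0.7, 0.8, -0.4]
finger_gap: 0.0848
tcp [ 0.4995 -0.2109  0.2389] j [-0.55  0.25 -0.04  1.28  0.    2.25] F [-0.81  0.27  0.23] t 21.3667
z 0.1068 n 4764 width 65.0 len 136.7 | tool-frame centre mm 2.36 2.30 ang 0.05 deg (k -0.20 0.20) | world 0.5025 -0.2123 yaw_toolx 19.91
rim plane tilt x,y rad, z0 [-0.00295821 -0.00265342  0.106243  ]
```

View pics/s11.png

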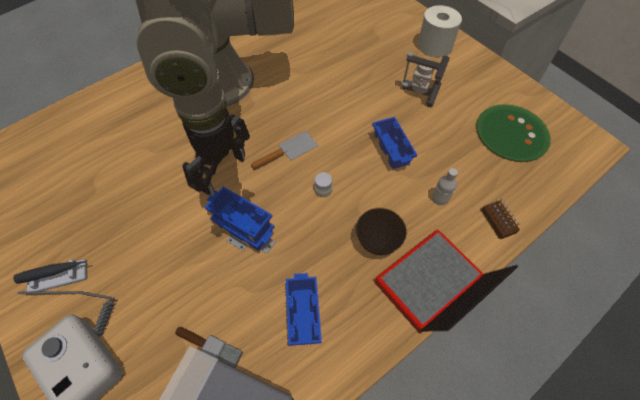

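View pics/w11.png

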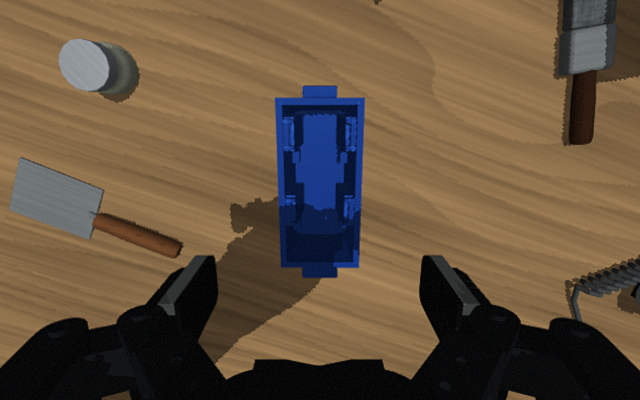

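The stacked rim is at 106.8 mm (107 expected if home, 111 if not) and level to 3 mrad. The tabs show at opposite ends, at rows 91 and 272, and everything else stands as before.

```bash
python3 -c "
from workcell import env
print(env.hand_in())"
```

```text
the job is handed in; nothing more can be done
None
```

I lifted the upper tote straight out of the nest, turned it 140° so its tab lies opposite the case tote's, and lowered it onto that tote in sub-millimetre steps. I then opened the jaws and handed the job in at about 21 s of the 67 s allowed. The hand-in gives no verdict.

**Seating:** firm contact came with the gripper at 92.7 mm, the height predicted for feet home (96.7 mm if they had missed). The wrist force was about 6 N. Only then did I release, and the tote did not shift.

**After release:** the rim measured 106.8 mm above the bench (107 mm expected) and level to about 3 mrad. The side-to-side offset was within 0.1 mm and the angle within about 0.1°. The tabs show at opposite ends.

**Surroundings:** by eye in the last scene picture, the nest tote and the other things stand where they were.

**Checks that disagreed or were not made:**
- **Lengthwise fit:** the two readings from the wrist camera differed at the end, +0.3 mm from the rim edge and −0.4 mm from the tab tip. Both used an edge that was partly hidden. I relied on the height, which only fits with the feet in the pockets.
- **Model:** it cannot be seen under the stacked tote. The tote's feet were never below 51 mm and the model's top is at 41 mm, so I take it as untouched, but I could not look.

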